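# Close the test chamber and hold the dial at its third click

### The job

Check the bar electrode in the shielded test chamber: first lower the blue lid until it is fully shut, without slamming it, then press the red bar of the spring-return dial on the white console down past its first two clicks to the third one (the red mark) and keep it pressed there. The dial springs back when let go, so finish while still holding it down at the third click, with the lid shut. Leave the other things on the table where they are.

Things in the scene. Friction and masses are not known exactly. Their poses are not given: they have to be found in the camera images.
- chamber: white open-topped test chamber fixed to the table, 160 (x) x 170 (y) x 75 mm high, walls 6 mm; origin at the centre of its underside. Its own +x side (the far side) carries the lid's hinge; its yaw varies by up to 0.35 rad either way. It and the console swap sides from start to start.
- lid_hinge (a point): the lid's hinge line, at its middle, along the chamber's y axis: chamber x +80 mm, y 0, 75.5 mm above the table. It moves with the chamber only. Its orientation turns with the lid.
- lid_edge (a point): middle of the lid's free edge, on its outer (upper) face. The lid is a plain dark-blue plate 165 mm long from the hinge, 170 mm wide and 8 mm thick, with no handle; its underside passes through the hinge line. Standing open, its outer face looks away from the robot and up. It can be pushed shut from behind and above with closed fingers.
- lid (a joint): opening angle of the lid in rad: 0 = lying shut on the chamber, grows as it opens, 1.6 at most; it starts between 0.95 and 1.3. The hinge is stiff: it stays at any angle, and about 1 to 2 N at the free edge moves it. It must be pushed right down until it lies on the rim.
- console: white test console fixed to the table, 150 (x) x 110 (y) x 110 mm high; origin on the table under the dial's axis, at the middle of its own -y face (the box reaches from y = 0 to +110 mm, x = -75 to +75 mm). The dial stands out of that -y face. Its yaw varies by up to 0.6 rad either way. A blue knob on the top stands 14 mm high.
- dial_axis (a point): centre of the dial: black disc of 38 mm radius, 24 mm thick, turning about the console's x axis, 75 mm above the table. A grey scale plate (console x = -22 to -18 mm, out to y = -62 mm, up to 110 mm high) beside the dial shows four marks: white = rest, green = first click, yellow = second, red = third.
- dial_bar (a point): centre of the red press bar, a round bar 44 mm long along the console's x axis and 20 mm in diameter, on a black 12 mm stem 95 mm from the dial's axis. At rest it stands 0.55 rad above level on the console's -y side (about 81 mm out from the axis, 125 mm above the table); pressed, it swings down about the axis. At the third click it is 0.35 rad below level (89 mm out, 42 mm above the table). Press down on it from above with closed fingers.
- dial (a joint): turn of the dial in rad: 0 at rest, grows as the bar is pressed down. Clicks (detents) at 0.3, 0.6 and 0.9; hard stop at 0.98. A spring always drives it back to 0, the clicks do not hold it: the bar needs about 4 to 5 N near rest and 8 to 9 N at the third click, about 2 N more on the way up each hump and 2 to 5 N less just past it (humps near 0.15, 0.45 and 0.75, each before its click).
- bar_electrode: small grey electrode block, 75 x 24 x 14 mm, lying loose on the chamber's floor; origin at the centre of its underside. It stays there.
- gel_bottle: white bottle with a blue cap, 52 mm across, 140 mm high, upright; origin at the centre of its underside. Leave alone.
- tape_roll: roll of white tape lying flat, 70 mm across, 24 mm high; origin at the centre of its underside. Leave alone.
- steel_rule: flat steel rule, 150 x 28 x 5 mm; origin at the centre of its underside. Leave alone.
- reflex_hammer: small hammer lying on the table, 200 mm long, along its own x axis. Leave alone.
- steel_bowl: steel bowl, 110 mm across, 45 mm high; origin at the centre of its underside. Leave alone.
- mug: blue mug, 76 mm across, 90 mm high, upright; origin at the centre of its underside. Leave alone.
Mind the look-alikes: they are no part of the job. Leave any orange look-alike of the console alone.

How it is judged:
By the outcome, as a careful person would: the job done as asked, in the order asked, and still so for the second after the job is handed in, while the arm keeps its last pose, push and grip.
It also fails if it takes over 51 s, if anything falls off the work surface, if the arm or the gripper's body presses on something with over 40 N, if the wrist force passes 120 N, or if a joint passes its speed limit or range.

### The arm

A 7-joint arm with a two-finger parallel gripper is mounted at the origin on the work surface. World frame = base frame: x ahead of the robot, y to its left, z up, the work surface at z = 0. Lengths are in m, angles in rad, forces in N, time in s.
With the tool pointing down it reaches from about 0.425 to 0.925 m from the base axis. Payload 6.8 kg.
Tool frame: the origin (TCP) lies on the centre line of the jaws, within the pads' length; the fingertips stand 8 mm ahead of it and the grasp point (between the pads) lies 11 mm behind it (r.finger_overhang is the distance from the TCP to the fingertips, in m); x points along the fingers, z is the direction in which the jaws open and shut, and the axes are right-handed (so a half turn about x gives the same grasp; the last joint's range is limited). The gripper opens to 85 mm and grips with 20 to 120 N. Pads are 22 mm wide; open, the fingers measure 114 mm over their backs; the gripper's body (76 mm by 85 mm) begins 54 mm behind the grasp point. The pads swing forward as they close: fully open they stand 13 mm farther back than shut.
Start: joints at [-1.439, 0.477, 0.022, 1.555, -0.011, 1.109, -0.083], TCP at [0.16, 0.656, 0.239] pointing down, gripper open.
Joint ranges: [-2.96, 2.96], [-0.34, 2.1], [-1.41, 1.46], [0.24, 2.44], [-1.37, 4.51], [0.17, 1.92], [-2.96, 2.96]. Speed limits (rad/s): [2.39, 2.39, 3.14, 3.14, 3.14, 3.14, 3.14].

### API

Orientations are given as a rotation vector (axis times angle).
In Python, from bench import r gives the robot as it stands. The module is installed in compiled form; this text tells all that it offers.
- The arm moves only by the tool play_rows, never from a script. Its argument "plan" is a list of rows, each a list of 5 numbers: the opening, from -1 (shut) to 1 (fully open), then the shift along the world's x, y, z in m, then the turn about the world's z in rad. A call has 1 to 10 rows; each row is the pose to reach, as a shift and turn from the pose commanded when the call began; what a row does not reach only later rows make up. A row lasts 1/10 s, in which the tool goes at most 50 mm and 8.59 degrees, less where a joint would pass 70% of its speed; a pose out of reach is approached as far as the arm can. A call with a gripper value outside its range is refused whole. The fingers move at their own pace and stop on an object; "force" is the grip in N (left out, the last holds). Time passes only in rows, so rows that repeat a pose let the fingers close. It gives the time, the measured TCP pose, the force and the opening at its end, in the units of the state.
- r.get_obs(): the state, without advancing time (a new reading comes with each control period).
- r.grab_frame(name): name is "scene" or "top" or "wrist"; returns a dict with "pixels" (420x560x3 uint8, blue, green, red), "z_map" (420x560 float32, m along the optical axis (not along the pixel's ray), 0 where there is no reading), "vfov" (degrees; the focal length in pixels is half the picture's height over the tangent of half this angle, whatever the lens; pixels are square), "cx", "cy" (the principal point, pixels), "D" ([k1, k2, p1, p2, k3] as OpenCV has them; the pictures are not rectified), "R" (3x3) and "t" (3): a world point X has camera coordinates R X + t; the wrist camera has in their place "tool_from_camera" (4x4, takes a point from camera to tool coordinates, whose origin is the TCP and whose axes are the tool frame's). Camera axes: x right, y down, z forward; pixel columns grow to the right and rows downward; lengths in m; the calibration is good to about 2 mm. A picture is of the moment at which its call begins: read the wrist's pose just before it.
- r.hand_in(): hands the job in, once; it reports no verdict.
Trained networks look in a picture, given as the dict that the camera call returned (one of the last four; its "shot" number tells which), for a name from the list of things; names that differ only in an ending like _2 or _b are one class to them, and where a whole thing is asked for, a point or a joint stands for the part that bears it (a point fixed in the world has none). Each returns a list of dicts, best first, with "conf" (0 to 1); they miss things now and then, are a little off and sometimes report something else, mostly with a low value. They report only what shows in the picture. A call takes as long as a camera call. They do not tell look-alikes from the thing itself.
- r.outline_of(picture, label): "mask" (420x560 bool, what is visible of it) and "bbox" ([left, top, right, bottom] as shares, 0 to 1, of the picture: columns of its width, rows of its height, round what is visible of it).
- r.pinpoint(picture, label): "position" ([column, row] as shares, 0 to 1, of the picture: columns of its width, rows of its height: a listed point, or the origin of a listed thing).
The state is a dict: "clock": time; "joints": joint angles; "qvel": joint speeds; "tau": joint torques, N m; "tcp_pos": TCP position; "orientation": TCP orientation; "contact_force": force on the tool from outside, world axes, zero at the start; "moment": the same for the moment, N m; "grip_width": finger opening in m.
Only numpy, scipy, OpenCV 4.12 (cv2) and the standard library are available. Lean on these libraries where they do the work, as an engineer would, in place of code of your own. Each camera call takes 0.05 s, during which the arm holds its last target.

## Working session

There is one attempt and no reset: what is moved stays moved. The work goes in short steps, Python scripts to look and compute and a tool call to move; the robot and the scene stay as the last step left them, time stands still between calls to the robot, and variables do not carry over. Pictures are saved under pics/ and viewed, and the job is handed in when it is done.

Besides the shell and the picture viewer there is one more tool, called after "Emit:" as a command line: name --pt "numbers of a row" for each row, then --argument value for the rest. play_rows: Moves the arm, as the interface text tells. Its arguments: {"type":"object","properties":{"plan":{"type":"array","items":{"type":"array","items":{"type":"number"}}},"force":{"type":"number"}},"required":["plan"]}

```bash
mkdir -p pics; cat > h.py <<'E'
from bench import r
import numpy as np, cv2
def K(p):
    f=210/np.tan(np.radians(p["vfov"])/2); return np.array([[f,0,p["cx"]],[0,f,p["cy"]],[0,0,1.]])
def ray(p,uv):
    return np.append(cv2.undistortPoints(np.array([[uv]],float),K(p),np.array(p["D"],float))[0,0],1)
def world(p,uv,z):  # depth z
    return np.array(p["R"]).T@(ray(p,uv)*z-np.array(p["t"]))
def atheight(p,uv,h):
    R=np.array(p["R"]);c=-R.T@np.array(p["t"]);d=R.T@ray(p,uv);return c+d*(h-c[2])/d[2]
def cloud(p,mask):
    vs,us=np.nonzero(mask&(p["z_map"]>0))
    q=cv2.undistortPoints(np.stack([us,vs],1)[:,None].astype(float),K(p),np.array(p["D"],float))[:,0]
    z=p["z_map"][vs,us][:,None]
    return (np.hstack([q,np.ones((len(q),1))])*z-np.array(p["t"]))@np.array(p["R"]),us,vs
E
python3 - <<'E'
from h import *
for n in("scene","top"):
    p=r.grab_frame(n); cv2.imwrite(f"pics/{n}0.png",p["pixels"])
    print(n,p["vfov"],p["D"],-np.array(p["R"]).T@p["t"])
    for l in ["chamber","lid_hinge","lid_edge","console","dial_axis","dial_bar","gel_bottle","mug","tape_roll","steel_bowl","reflex_hammer","steel_rule"]:
        for d in r.pinpoint(p,l)[:3]:
            u=np.array(d["position"])*[560,420]; v=u.astype(int).clip(0,[559,419]); z=p["z_map"][v[1],v[0]]
            print(l,round(d["conf"],2),u.round(),world(p,u,z).round(3) if z>0 else None)
o=r.get_obs();print(o)
E
```

```text
scene 48.494072308012306 [-0.16012607  0.          0.          0.          0.        ] [1.29539348 0.30216733 1.26260824]
chamber 0.8 [212. 226.] [ 0.638 -0.128  0.133]
lid_hinge 0.83 [193. 228.] [ 0.638 -0.194  0.091]
lid_edge 0.61 [188. 189.] [ 0.591 -0.21   0.218]
console 0.9 [234. 154.] [ 0.334 -0.178  0.112]
console 0.63 [318. 237.] [0.563 0.175 0.104]
dial_axis 0.95 [229. 140.] [ 0.273 -0.221  0.105]
dial_axis 0.68 [318. 222.] [0.509 0.162 0.104]
dial_bar 0.74 [216. 116.] [ 0.073 -0.37   0.   ]
dial_bar 0.72 [300. 199.] [0.466 0.091 0.133]
gel_bottle 0.75 [241. 289.] [0.771 0.007 0.062]
gel_bottle 0.55 [397. 297.] [0.65  0.44  0.044]
mug 0.62 [397. 292.] [0.649 0.434 0.066]
tape_roll 0.75 [289. 200.] [ 0.383  0.029 -0.001]
tape_roll 0.44 [240. 286.] [0.768 0.004 0.07 ]
tape_roll 0.22 [317. 234.] [0.561 0.17  0.114]
steel_bowl 0.88 [417. 244.] [0.429 0.473 0.003]
steel_bowl 0.61 [192. 228.] [ 0.639 -0.198  0.09 ]
steel_bowl 0.49 [299. 201.] [0.471 0.089 0.13 ]
reflex_hammer 0.89 [142. 178.] [ 0.468 -0.484  0.027]
steel_rule 0.91 [260. 248.] [ 0.59  -0.001  0.001]
top 42.39271613
[... 930 characters left out ...]
[358. 174.] [ 0.597 -0.194  0.217]
{'clock': 1.3, 'joints': array([-1.43909242,  0.47700083,  0.02238159,  1.55540255, -0.01150274,
        1.10932724, -0.08309559]), 'qvel': array([-0.00058209,  0.00116135,  0.00218263, -0.00157525,  0.00064098,
        0.00225893, -0.00046861]), 'tau': array([ 1.04065584e-04, -5.96314681e+01,  1.60604004e+00, -2.81550121e+01,
        1.23315363e-02,  1.57652095e-03, -4.56715540e-06]), 'tcp_pos': array([0.16030464, 0.65569434, 0.23930591]), 'orientation': array([-1.0307386 ,  1.31316115,  1.03075754]), 'contact_force': array([-0.62030919,  0.68075333, -0.93942321]), 'moment': array([-0.00287196,  0.0083587 , -0.0052943 ]), 'grip_width': 0.08533801381346214}
```

View images.

View pics/scene0.png

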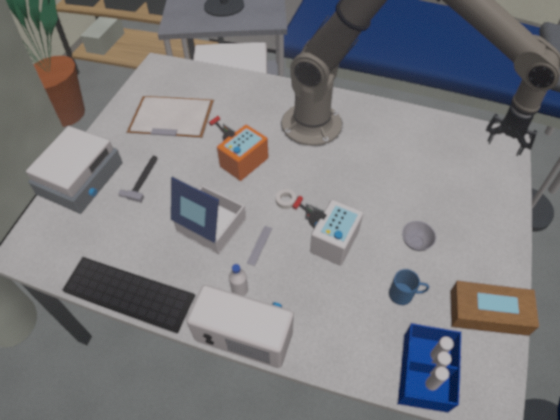

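View pics/top0.png

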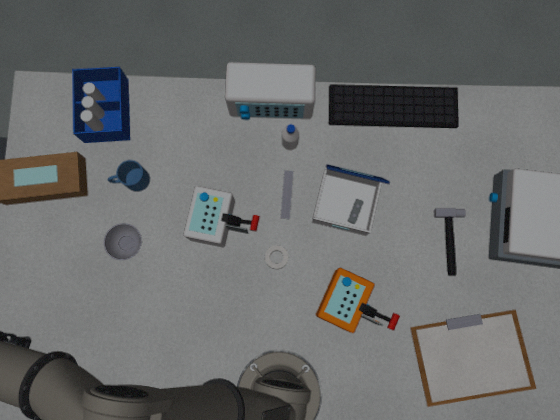

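```bash
python3 - <<'E'
from h import *
import pickle
P={}
for n in("top","scene"):
    p=r.grab_frame(n); P[n]=p
    for l in ("lid","dial_bar","chamber","console"):
        P[n,l]=[(d["conf"],d["mask"]) for d in r.outline_of(p,l)[:2]]
pickle.dump(P,open("P.pkl","wb"))
for n in("top","scene"):
    p=P[n]; X,us,vs=cloud(p,np.ones((420,560),bool)); px=p["pixels"][vs,us].astype(int); B,G,R=px.T
    # white console top
    c=(abs(X[:,0]-.48)<.12)&(abs(X[:,1]-.15)<.12)&(abs(X[:,2]-.11)<.006)&(X[:,1]>.09)
    rect=cv2.minAreaRect(X[c][:,:2].astype(np.float32)*1000); print(n,"console top",c.sum(),rect)
    c=(R>120)&(G<70)&(B<80)&(X[:,0]>.4)&(abs(X[:,1]-.08)<.08)
    print("bar",c.sum(),X[c].mean(0),X[c].min(0),X[c].max(0), us[c].mean(),vs[c].mean())
    c=(abs(X[:,0]-.58)<.15)&(abs(X[:,1]+.18)<.14)&(X[:,2]>.06)&(X[:,2]<.08)&(G>110)
    print("rim",c.sum(),cv2.minAreaRect(X[c][:,:2].astype(np.float32)*1000))
    for cf,m in P[n,"lid"]:
        Y,_,_=cloud(p,cv2.erode(m.astype(np.uint8),np.ones((3,3)))>0)
        if len(Y)<10: continue
        md=np.median(Y,0); k=np.linalg.norm(Y-md,axis=1)<.15; Y=Y[k]; ev=np.linalg.svd(Y-Y.mean(0),full_matrices=False)[2][2]
        print("lid",cf,len(Y),Y.mean(0),ev,Y.min(0),Y.max(0))
E
```

```text
top console top 1817 ((488.3760681152344, 183.14544677734375), (174.4445343017578, 149.66763305664062), 80.63230895996094)
bar 51 [0.47173704 0.08284199 0.133886  ] [0.45130466 0.07670293 0.12649421] [0.49186813 0.08989986 0.14048042] 253.68627450980392 221.86274509803923
rim 314 ((551.6302490234375, -182.85403442382812), (174.8511199951172, 153.61070251464844), 76.06564331054688)
lid 0.71 116 [ 0.58983615 -0.20050182  0.23194286] [-0.90881944  0.20396516 -0.36393055] [ 0.57021035 -0.26786192  0.17918165] [ 0.61361014 -0.1100584   0.24138275]
scene console top 1479 ((491.1689453125, 182.17306518554688), (182.95350646972656, 152.0852508544922), 79.43680572509766)
bar 32 [0.47972201 0.08611058 0.13273362] [0.46145849 0.07979853 0.12674526] [0.49661924 0.0916332  0.13722295] 297.3125 202.53125
rim 327 ((526.3885498046875, -138.3999481201172), (229.8841552734375, 121.80351257324219), 36.30464553833008)
lid 0.73 1873 [ 0.61691539 -0.19045372  0.16373811] [ 0.9297124  -0.21153907  0.30147317] [ 0.57510554 -0.27589909  0.08185884] [ 0.65911748 -0.10857797  0.23906195]
```

```bash
python3 - <<'E'
from h import *
from scipy.spatial.transform import Rotation as Ro
o=r.get_obs(); print(o["clock"],r.finger_overhang); print(Ro.from_rotvec(o["orientation"]).as_matrix().round(2))
h=np.array([.635,-.196]);x=np.array([np.cos(-.225),np.sin(-.225)])
for th in [1.3,1.26,1.1,.9,.7,.5,.35,.2,.1,.05,0]:
    s=.14; d=-s*np.cos(th)+.008*np.sin(th)+.0145; print(th,(h+d*x).round(3),round(.0755+s*np.sin(th)+.008*np.cos(th)+.008,3))
E
```

```text
1.8 0.008
[[ 0.   -0.97  0.24]
 [-0.    0.24  0.97]
 [-1.   -0.   -0.  ]]
1.3 [ 0.62  -0.193] 0.221
1.26 [ 0.615 -0.191] 0.219
1.1 [ 0.594 -0.187] 0.212
0.9 [ 0.57  -0.181] 0.198
0.7 [ 0.55  -0.176] 0.18
0.5 [ 0.533 -0.173] 0.158
0.35 [ 0.524 -0.171] 0.139
0.2 [ 0.517 -0.169] 0.119
0.1 [ 0.514 -0.168] 0.105
0.05 [ 0.513 -0.168] 0.098
0 [ 0.513 -0.168] 0.092
```

Emit:
play_rows --pt "-1 0.02 -0.02 0.04 0" --pt "-1 0.05 -0.06 0.08 0" --pt "-1 0.08 -0.1 0.09 0" --pt "-1 0.11 -0.14 0.09 0" --pt "-1 0.14 -0.18 0.09 0" --pt "-1 0.17 -0.22 0.09 0" --pt "-1 0.2 -0.26 0.09 0" --pt "-1 0.23 -0.3 0.09 0" --pt "-1 0.26 -0.34 0.09 0" --pt "-1 0.29 -0.38 0.09 0" --force 40

```text
clock: 2.8
tcp_pos: [0.4433, 0.2845, 0.3297]
orientation: [-1.03, 1.312, 1.031]
contact_force: [0.4, -0.1, -0.5]
grip_width: 0.0001
```

Emit:
play_rows --pt "-1 0.02 -0.045 0 0" --pt "-1 0.04 -0.09 0 0" --pt "-1 0.06 -0.135 0 0" --pt "-1 0.08 -0.18 0 0" --pt "-1 0.105 -0.225 0 0" --pt "-1 0.13 -0.27 0 0" --pt "-1 0.15 -0.315 0 0" --pt "-1 0.17 -0.36 0 0" --pt "-1 0.19 -0.405 0 0" --pt "-1 0.21 -0.45 0 0"

```text
clock: 3.8
tcp_pos: [0.653, -0.1653, 0.3294]
orientation: [-1.031, 1.312, 1.031]
contact_force: [0.3, 0.3, -0.5]
grip_width: 0.0001
```

Emit:
play_rows --pt "-1 0.01 -0.029 0 0" --pt "-1 0.01 -0.029 -0.03 0" --pt "-1 0.01 -0.029 -0.06 0" --pt "-1 0.01 -0.029 -0.09 0" --pt "-1 0.01 -0.029 -0.105 0" --pt "-1 0.01 -0.029 -0.105 0"

```text
clock: 4.4
tcp_pos: [0.6612, -0.192, 0.222]
orientation: [-1.029, 1.316, 1.034]
contact_force: [0.5, -0.8, -0.0]
grip_width: -0.0004
```

```bash
python3 - <<'E'
from h import *
o=r.get_obs();print(o["tcp_pos"],o["contact_force"],o["clock"])
p=r.grab_frame("scene");cv2.imwrite("pics/s1.png",cv2.resize(p["pixels"][120:300,120:360],None,fx=3,fy=3))
E
```

```text
[ 0.66118978 -0.19195058  0.22200483] [ 0.48058384 -0.81004972 -0.01783298] 4.4
```

View pics/s1.png

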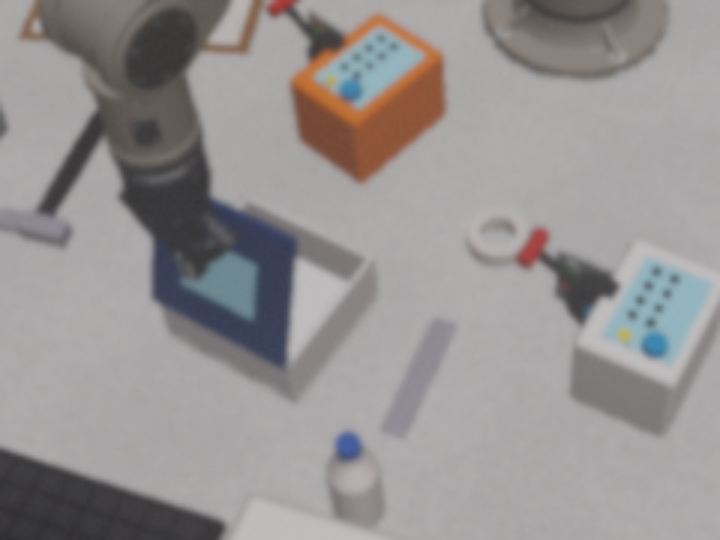

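Emit:
play_rows --pt "-1 -0.015 0.001 -0.001 0" --pt "-1 -0.03 0.001 -0.002 0" --pt "-1 -0.04 0.002 -0.002 0" --pt "-1 -0.05 0.003 -0.003 0" --pt "-1 -0.06 0.004 -0.006 0" --pt "-1 -0.07 0.006 -0.01 0" --pt "-1 -0.078 0.008 -0.015 0" --pt "-1 -0.086 0.01 -0.02 0" --pt "-1 -0.094 0.012 -0.025 0" --pt "-1 -0.1 0.013 -0.03 0"

```text
clock: 5.45
tcp_pos: [0.5614, -0.1794, 0.1936]
orientation: [-1.03, 1.314, 1.031]
contact_force: [-0.6, -0.1, 0.6]
grip_width: 0.0001
```

```bash
python3 - <<'E'
from h import *
o=r.get_obs();print(o["tcp_pos"],o["contact_force"],o["clock"])
p=r.grab_frame("scene");cv2.imwrite("pics/s2.png",cv2.resize(p["pixels"][120:300,120:360],None,fx=3,fy=3))
E
```

```text
[ 0.56142838 -0.17942834  0.19364991] [-0.56541259 -0.09457997  0.58451871] 5.45
```

View pics/s2.png

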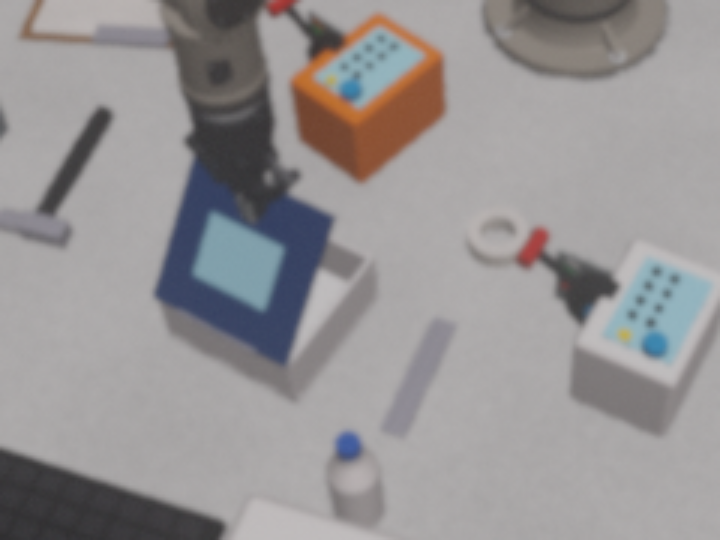

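Emit:
play_rows --pt "-1 -0.007 0.002 -0.007 0" --pt "-1 -0.014 0.004 -0.013 0" --pt "-1 -0.02 0.005 -0.021 0" --pt "-1 -0.026 0.006 -0.028 0" --pt "-1 -0.031 0.007 -0.035 0" --pt "-1 -0.035 0.008 -0.044 0" --pt "-1 -0.04 0.009 -0.054 0" --pt "-1 -0.043 0.01 -0.061 0" --pt "-1 -0.045 0.01 -0.068 0" --pt "-1 -0.047 0.011 -0.074 0"

```text
clock: 6.5
tcp_pos: [0.515, -0.1689, 0.1196]
orientation: [-1.031, 1.314, 1.031]
contact_force: [0.2, -1.9, 1.1]
grip_width: -0.0002
```

Emit:
play_rows --pt "-1 -0.001 0 -0.004 0" --pt "-1 -0.002 0 -0.008 0" --pt "-1 -0.002 0 -0.011 0" --pt "-1 -0.003 0 -0.014 0" --pt "-1 -0.003 0 -0.017 0" --pt "-1 -0.003 0 -0.019 0" --pt "-1 -0.003 0 -0.021 0" --pt "-1 -0.003 0 -0.023 0"

```text
clock: 7.3
tcp_pos: [0.5123, -0.1688, 0.0972]
orientation: [-1.031, 1.313, 1.031]
contact_force: [-0.7, 1.5, 1.4]
grip_width: 0.0001
```

Emit:
play_rows --pt "-1 0 0 -0.001 0" --pt "-1 0 0 -0.002 0" --pt "-1 0 0 -0.003 0" --pt "-1 0 0 -0.004 0" --pt "-1 0 0 -0.005 0" --pt "-1 0 0 -0.005 0"

```text
clock: 7.9
tcp_pos: [0.5124, -0.1687, 0.0922]
orientation: [-1.031, 1.313, 1.031]
contact_force: [0.5, -0.6, -0.4]
grip_width: 0.0
```

Emit:
play_rows --pt "-1 0 0 -0.001 0" --pt "-1 0 0 -0.002 0" --pt "-1 0 0 -0.003 0" --pt "-1 0 0 -0.003 0"

```text
clock: 8.3
tcp_pos: [0.5126, -0.1688, 0.0913]
orientation: [-1.03, 1.312, 1.031]
contact_force: [-7.0, 3.2, 23.2]
grip_width: -0.0003
```

Emit:
play_rows --pt "-1 0 0 0.01 0" --pt "-1 0 0 0.05 0" --pt "-1 0 0.01 0.1 0" --pt "-1 0 0.05 0.14 0" --pt "-1 0 0.09 0.14 0" --pt "-1 0 0.13 0.14 0"

```text
clock: 8.9
tcp_pos: [0.5135, -0.037, 0.2315]
orientation: [-1.031, 1.309, 1.028]
contact_force: [1.3, 0.4, -0.9]
grip_width: 0.0
```

```bash
python3 - <<'E'
from h import *
o=r.get_obs();print(o["tcp_pos"],o["contact_force"],o["clock"])
p=r.grab_frame("scene");cv2.imwrite("pics/s3.png",cv2.resize(p["pixels"][120:300,120:360],None,fx=3,fy=3))
X,us,vs=cloud(p,np.ones((420,560),bool)); B,G,R=p["pixels"][vs,us].astype(int).T
c=(abs(X[:,0]-.56)<.09)&(abs(X[:,1]+.185)<.1)&(X[:,2]>.06)&(X[:,2]<.2)&(B>R+20)
Y=X[c];A=np.c_[Y[:,:2],np.ones(len(Y))];print(len(Y),np.linalg.lstsq(A,Y[:,2],rcond=None)[0],Y.min(0),Y.max(0),np.median(Y,0))
E
```

```text
[ 0.51349335 -0.03699132  0.23147988] [ 1.25777492  0.40996529 -0.87465594] 8.9
2191 [-0.00194994  0.00059639  0.08476998] [ 0.47007753 -0.27914205  0.07460534] [ 0.64997568 -0.08519213  0.09257728] [ 0.56131765 -0.17703639  0.0835874 ]
```

View pics/s3.png

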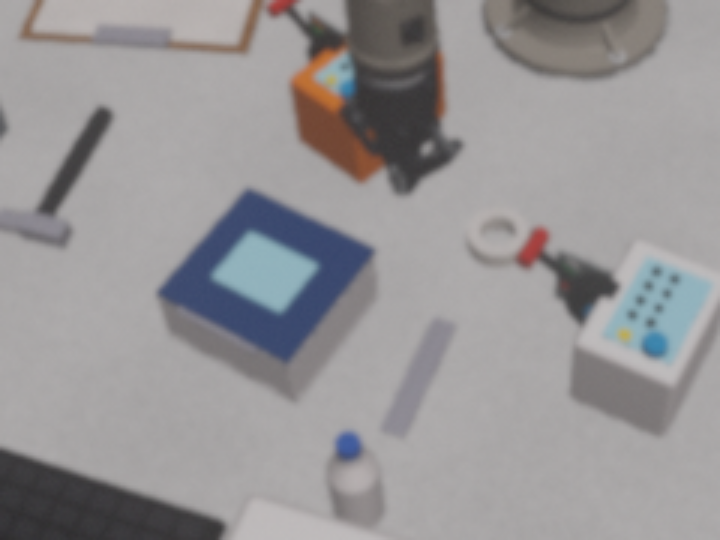

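Emit:
play_rows --pt "-1 -0.015 0.035 0 0" --pt "-1 -0.03 0.075 0 0" --pt "-1 -0.043 0.11 -0.01 0" --pt "-1 -0.043 0.11 -0.035 0" --pt "-1 -0.043 0.11 -0.055 0" --pt "-1 -0.043 0.11 -0.065 0" --pt "-1 -0.043 0.11 -0.065 0"

```text
clock: 9.65
tcp_pos: [0.4686, 0.0708, 0.1633]
orientation: [-1.03, 1.316, 1.031]
contact_force: [0.6, -0.2, 0.3]
grip_width: -0.0002
```

```bash
python3 - <<'E'
from h import *
from scipy.spatial.transform import Rotation as Ro
o=r.get_obs();print(o["tcp_pos"],o["contact_force"],o["clock"])
p=r.grab_frame("scene");cv2.imwrite("pics/s4.png",cv2.resize(p["pixels"][150:270,220:380],None,fx=4.5,fy=4.5))
w=r.grab_frame("wrist");cv2.imwrite("pics/w4.png",w["pixels"])
X,us,vs=cloud(p,np.ones((420,560),bool)); B,G,R=p["pixels"][vs,us].astype(int).T
T=np.eye(4);T[:3,:3]=Ro.from_rotvec(o["orientation"]).as_matrix();T[:3,3]=o["tcp_pos"]
M=np.linalg.inv(T@np.array(w["tool_from_camera"]));w["R"]=M[:3,:3];w["t"]=M[:3,3]
for p in(p,w):
    X,us,vs=cloud(p,np.ones((420,560),bool)); B,G,R=p["pixels"][vs,us].astype(int).T
    c=(R>110)&(G<60)&(B<70)&(X[:,0]>.4)&(abs(X[:,1]-.08)<.08)
    if c.sum():print(c.sum(),X[c].mean(0),X[c].min(0),X[c].max(0),cv2.minAreaRect(X[c][:,:2].astype(np.float32)*1000))
E
```

```text
[0.46860479 0.07080864 0.16330313] [ 0.60043364 -0.17326015  0.33926636] 9.65
1 [0.47682729 0.08727239 0.13719555] [0.47682729 0.08727239 0.13719555] [0.47682729 0.08727239 0.13719555] ((476.8273010253906, 87.27239990234375), (0.0, 0.0), 0.0)
1279 [0.46304785 0.08425476 0.13219807] [0.44790329 0.07326021 0.12488266] [0.49104965 0.09421454 0.17253574] ((469.0139465332031, 82.61639404296875), (18.07902717590332, 41.90114974975586), 78.66007232666016)
```

View pics/s4.png

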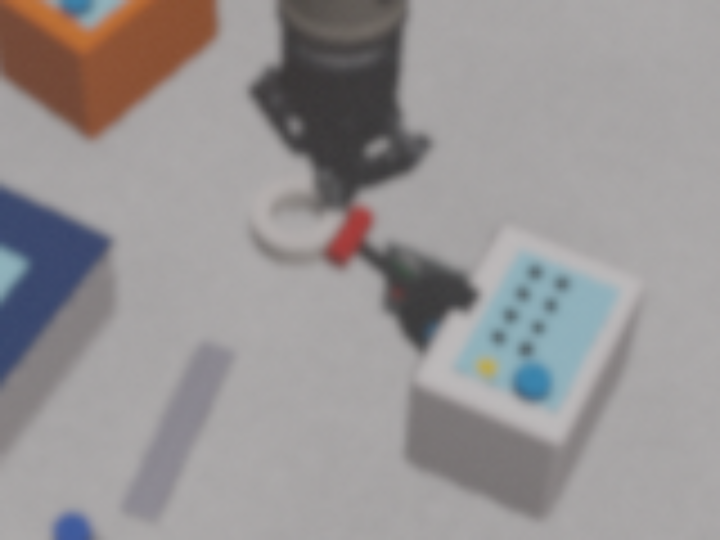

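View pics/w4.png

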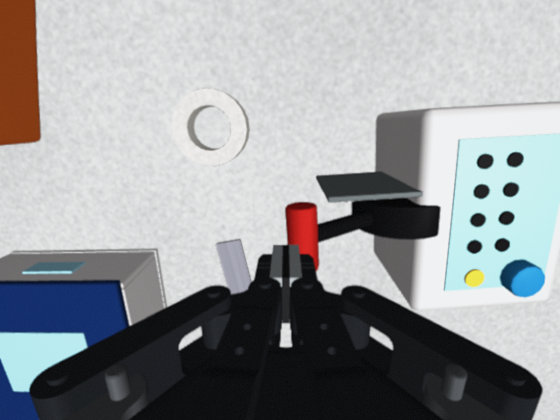

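Emit:
play_rows --pt "-1 0 0.005 -0.01 0" --pt "-1 0 0.005 -0.017 0" --pt "-1 0 0.004 -0.021 0" --pt "-1 -0.001 0.002 -0.026 0" --pt "-1 -0.001 0 -0.031 0" --pt "-1 -0.001 -0.002 -0.036 0" --pt "-1 -0.002 -0.004 -0.041 0" --pt "-1 -0.002 -0.005 -0.047 0" --pt "-1 -0.002 -0.005 -0.047 0"

```text
clock: 10.65
tcp_pos: [0.4669, 0.0628, 0.117]
orientation: [-1.03, 1.317, 1.028]
contact_force: [-1.8, -8.9, 7.9]
grip_width: 0.0002
```

```bash
python3 - <<'E'
from h import *
o=r.get_obs();print(o["tcp_pos"],o["contact_force"],o["clock"])
w=r.grab_frame("wrist");cv2.imwrite("pics/w5.png",w["pixels"])
E
```

```text
[0.46689811 0.0628368  0.11700768] [-1.80247076 -8.9322264   7.94007086] 10.65
```

View pics/w5.png

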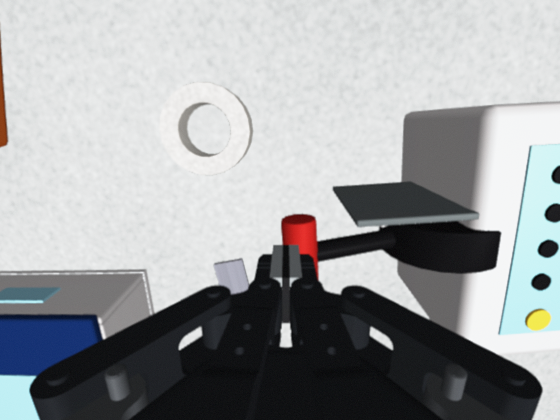

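Emit:
play_rows --pt "-1 0 0 0.01 0" --pt "-1 0 0.002 0.025 0" --pt "-1 0.001 0.003 0.045 0" --pt "-1 0.003 0.016 0.048 0" --pt "-1 0.003 0.016 0.048 0"

```text
clock: 11.2
tcp_pos: [0.4712, 0.0849, 0.1658]
orientation: [-1.032, 1.309, 1.033]
contact_force: [0.0, 0.3, -0.1]
grip_width: -0.0
```

```bash
python3 - <<'E'
from h import *
o=r.get_obs();print(o["tcp_pos"],o["contact_force"],o["clock"])
w=r.grab_frame("wrist");cv2.imwrite("pics/w6.png",w["pixels"])
E
```

```text
[0.4711611  0.08487591 0.16584693] [ 0.04968423  0.34771456 -0.10349843] 11.2
```

View pics/w6.png

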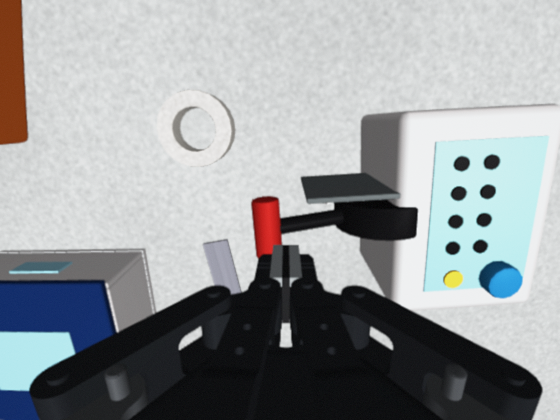

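```bash
cat > bar.py <<'E'
from h import *
from scipy.spatial.transform import Rotation as Ro
def go(name,v=False):
    o=r.get_obs();print(o["tcp_pos"].round(4),o["contact_force"].round(1),o["clock"])
    w=r.grab_frame("wrist");cv2.imwrite(f"pics/{name}.png",w["pixels"])
    T=np.eye(4);T[:3,:3]=Ro.from_rotvec(o["orientation"]).as_matrix();T[:3,3]=o["tcp_pos"]
    M=np.linalg.inv(T@np.array(w["tool_from_camera"]));w["R"]=M[:3,:3];w["t"]=M[:3,3]
    X,us,vs=cloud(w,np.ones((420,560),bool)); B,G,R=w["pixels"][vs,us].astype(int).T
    c=(R>110)&(G<60)&(B<70)&(X[:,0]>.4)&(abs(X[:,1]-.08)<.08)&(X[:,2]<.15)
    if c.sum():
        print(c.sum(),X[c].mean(0),X[c].min(0),X[c].max(0),cv2.minAreaRect(X[c][:,:2].astype(np.float32)*1000))
        print("crown z",np.percentile(X[c][:,2],[50,90,97]))
E
python3 -c "
from bar import *
go('w7')"
```

```text
[0.4704 0.0838 0.1651] [-0.2  0.2 -0.6] 11.25
1224 [0.46438907 0.07340901 0.11127707] [0.44716024 0.0609461  0.10503494] [0.48533567 0.0848068  0.11472389] ((467.2625427246094, 72.93185424804688), (18.19978904724121, 39.68831253051758), 80.0474624633789)
crown z [0.11169949 0.11321759 0.11369457]
```

View pics/w7.png

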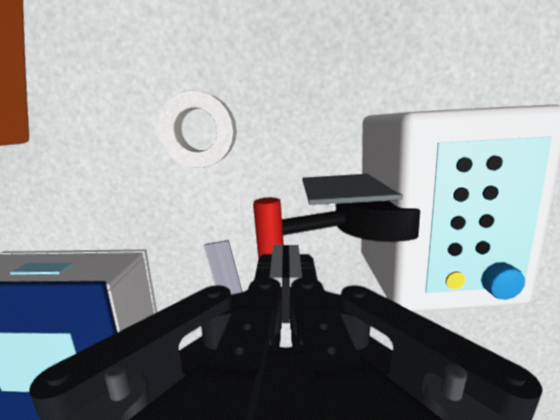

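Emit:
play_rows --pt "-1 0 0 0 0" --pt "-1 0 0 0 0" --pt "-1 0 0 0 0" --pt "-1 0 0 0 0"

```text
clock: 11.7
tcp_pos: [0.4702, 0.082, 0.1651]
orientation: [-1.03, 1.314, 1.031]
contact_force: [-0.4, -0.7, -0.3]
grip_width: 0.0
```

```bash
python3 -c "
from bar import *
go('w8')"
```

```text
[0.4702 0.082  0.1651] [-0.4 -0.7 -0.3] 11.7
1200 [0.46406768 0.07343887 0.11129251] [0.44714026 0.06105904 0.10509762] [0.48387924 0.08467514 0.11454314] ((466.60394287109375, 73.15805053710938), (18.535625457763672, 38.2218017578125), 80.01864624023438)
crown z [0.11173835 0.11322132 0.11362055]
```

Emit:
play_rows --pt "-1 -0.002 -0.01 -0.015 0" --pt "-1 -0.002 -0.01 -0.035 0" --pt "-1 -0.002 -0.01 -0.042 0" --pt "-1 -0.002 -0.01 -0.048 0" --pt "-1 -0.002 -0.011 -0.053 0" --pt "-1 -0.002 -0.012 -0.058 0" --pt "-1 -0.003 -0.013 -0.063 0" --pt "-1 -0.003 -0.013 -0.063 0"

```text
clock: 12.55
tcp_pos: [0.4673, 0.0677, 0.1026]
orientation: [-1.03, 1.315, 1.029]
contact_force: [-2.3, -4.8, 6.4]
grip_width: -0.0
```

```bash
python3 -c "
from bar import *
go('w9')"
```

```text
[0.4673 0.0677 0.1026] [-2.3 -4.8  6.4] 12.55
746 [0.45335432 0.07211404 0.09256267] [0.44576847 0.06039565 0.08551754] [0.46741638 0.08124269 0.10638856] ((456.5019226074219, 70.70529174804688), (18.91033935546875, 19.51824188232422), 81.410888671875)
crown z [0.09301867 0.09462834 0.0951772 ]
```

View pics/w9.png

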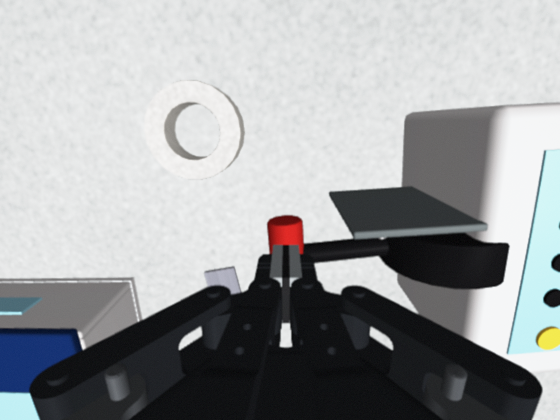

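Emit:
play_rows --pt "-1 0 0 -0.005 0" --pt "-1 0 0 -0.01 0" --pt "-1 0 0 -0.014 0" --pt "-1 0 0.001 -0.019 0" --pt "-1 0 0.002 -0.024 0" --pt "-1 0 0.002 -0.028 0" --pt "-1 0 0.003 -0.032 0" --pt "-1 0.001 0.004 -0.036 0" --pt "-1 0.001 0.005 -0.039 0" --pt "-1 0.001 0.005 -0.042 0"

```text
clock: 13.6
tcp_pos: [0.4693, 0.0736, 0.0611]
orientation: [-1.031, 1.313, 1.029]
contact_force: [-1.2, -2.1, 8.9]
grip_width: -0.0002
```

Emit:
play_rows --pt "-1 0 0 0 0" --pt "-1 0 0 0 0" --pt "-1 0 0 0 0"

```text
clock: 13.9
tcp_pos: [0.4693, 0.0736, 0.0612]
orientation: [-1.031, 1.312, 1.029]
contact_force: [-1.6, -3.7, 8.1]
grip_width: 0.0001
```

```bash
python3 -c "
from bar import *
go('w10')
p=r.grab_frame('scene');cv2.imwrite('pics/s10.png',cv2.resize(p['pixels'][120:300,140:380],None,fx=3,fy=3))"
```

```text
[0.4693 0.0736 0.0612] [-1.6 -3.7  8.1] 13.9
781 [0.45432294 0.07644716 0.05133779] [0.44686375 0.06597732 0.045787  ] [0.46514574 0.08589579 0.066194  ] ((456.4921569824219, 75.73204040527344), (18.42761993408203, 17.792726516723633), 80.03903198242188)
crown z [0.05170713 0.05322921 0.05375749]
```

View pics/w10.png

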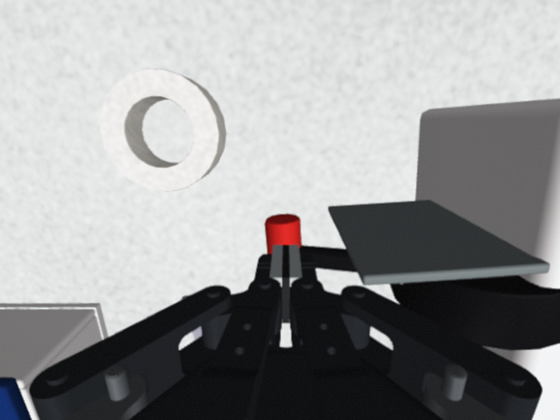

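View pics/s10.png

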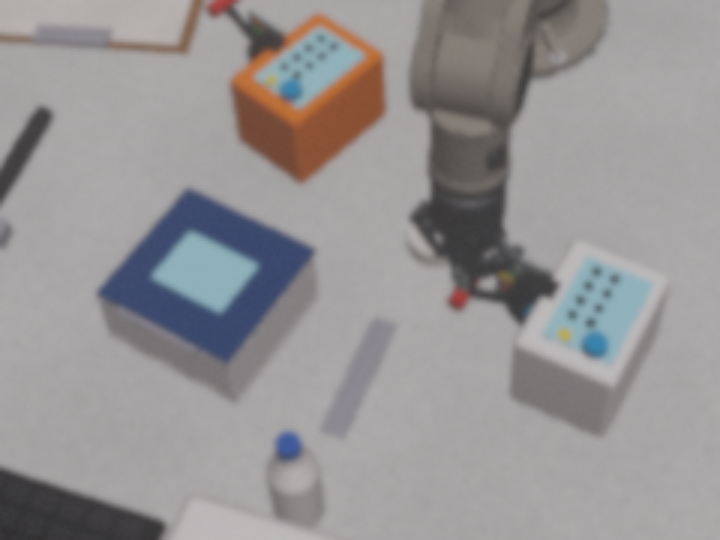

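Emit:
play_rows --pt "-1 0 0 -0.001 0" --pt "-1 0 0 -0.001 0" --pt "-1 0 0 -0.001 0" --pt "-1 0 0 -0.001 0" --pt "-1 0 0 -0.001 0"

```text
clock: 14.5
tcp_pos: [0.4693, 0.0738, 0.0603]
orientation: [-1.031, 1.312, 1.029]
contact_force: [-0.6, -2.5, 8.5]
grip_width: 0.0001
```

```bash
python3 -c "
from bar import *
go('w11')
o=r.get_obs()
print('theta',.55+np.arcsin((.075-(o['tcp_pos'][2]-.018))/.095))
p=r.grab_frame('scene')
X,us,vs=cloud(p,np.ones((420,560),bool)); B,G,R=p['pixels'][vs,us].astype(int).T
c=(abs(X[:,0]-.56)<.09)&(abs(X[:,1]+.185)<.1)&(X[:,2]>.06)&(X[:,2]<.2)&(B>R+20)
Y=X[c];A=np.c_[Y[:,:2],np.ones(len(Y))];print(len(Y),np.linalg.lstsq(A,Y[:,2],rcond=None)[0],np.median(Y,0))
"
```

```text
[0.4693 0.0738 0.0603] [-0.6 -2.5  8.5] 14.5
786 [0.45439089 0.07677446 0.05039621] [0.44692174 0.06544238 0.04406864] [0.46529114 0.086481   0.06436283] ((457.0151062011719, 75.9631118774414), (18.38894271850586, 18.602479934692383), 79.83118438720703)
crown z [0.05065022 0.0523455  0.05286834]
theta 0.9013849043369611
2192 [0.00064395 0.00029151 0.08315087] [ 0.56154362 -0.17777427  0.08347161]
```

Dial angle is about 0.90 rad at 8.5 N, and the lid is flat on the rim, so I'm handing in.

```bash
python3 -c "
from bench import r
print(r.hand_in())"
```

```text
the job is handed in; nothing more can be done
None
```

I lowered the lid until it lay on the rim, then pressed the white console's red bar to the third click. I handed in at about 14.6 s while still holding it down. No verdict came back.

**Lid:** In the last picture its top is flat at z = 83.5 mm, where a shut lid should be (83.5 mm), with a tilt under 0.001. At the very end it took a push of about 23 N, once the lid was already resting on the rim.

**Dial:** The fingertip height puts the dial at about 0.90 rad. The bar's top measured 52–53 mm (52 mm expected) and the upward force was 8.5 N (8–9 N expected at the third click). I worked the angle out from these rather than reading it off the red mark.

**What went differently:**
- My first press sat too far out and pushed sideways with about 9 N, so I lifted off near the first click and re-centred.
- After that lift the dial stayed at about 0.25 rad instead of springing back to 0, contrary to the description. I pressed on from there.
- A sideways force of about 2.5 N remained on the tool at the end.

I never touched the orange look-alike or the other things on the table. The ones in view of the last picture I looked at had not moved. The mug and bowl were outside it, and I did not check them again.

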